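Stand the rocking forming dolly on its flat base on the hammering slab

ROBOT

A 7-joint arm with a two-finger parallel gripper is mounted at the origin on the work surface. World frame = base frame: x ahead of the robot, y to its left, z up, the work surface at z = 0. Lengths are in m, angles in rad, forces in N, time in s.
With the tool pointing down it reaches from about 0.4 to 0.9 m from the base axis. Payload 5.5 kg.
Tool frame: the origin (TCP) lies at the very end of the fingers, on their centre line; the grasp point (between the pads) lies 19 mm behind it; z points along the fingers, y is the line along which they close (so a half turn about z gives the same grasp; the last joint's range is limited). The gripper opens to 92 mm and grips with 3 to 60 N. Pads are 19 mm wide; open, the fingers measure 130 mm over their backs; the gripper's body (75 mm by 190 mm) begins 47 mm behind the grasp point.
Start: joints at [-0.896, 0.501, -0.427, 1.55, 0.221, 1.138, -0.21], TCP at [0.26, 0.596, 0.227] pointing down, gripper open.
Joint ranges: [-2.88, 2.88], [-0.31, 2.03], [-1.54, 1.56], [0.2, 2.42], [-1.41, 4.55], [0.19, 2.02], [-2.57, 2.57]. Speed limits (rad/s): [2.57, 2.57, 3.14, 3.14, 3.14, 3.14, 3.14].

INTERFACE

Orientations are given as a rotation vector (axis times angle).
In Python, from station import * gives the robot as it stands.
- The arm moves only by the tool apply_moves, never from a script. Its argument "deltas" is a list of rows, each an object with "dp": the shift along the tool's x, y, z in m, a list of three; "roll": the turn about the tool's z in degrees. In form: [{"dp": [dx, dy, dz], "roll": roll}, ...]. A call has 1 to 5 rows; each row is the pose to reach, as a shift and turn from the pose commanded when the call began, along the tool's axes at that moment; what a row does not reach only later rows make up. A row lasts 1/8 s, in which the tool goes at most 62.5 mm and 10.7 degrees, less where a joint would pass 70% of its speed; a pose out of reach is approached as far as the arm can. A call with a gripper value outside its range is refused whole. "grip" is the gripper's target within -1 to 1 (fully open at 1, half-way at 0, shut at -1), set as the call begins (left out, the last holds). The fingers move at their own pace and stop on an object; "squeeze" is the grip in N (left out, the last holds). Time passes only in rows, so rows that repeat a pose let the fingers close. It gives the time, the measured TCP pose, the force, the opening and the grip force at its end, in the units of the state.
- sense(): the state, without advancing time (a new reading comes with each control period).
- capture(name): name is "scene" or "top" or "wrist"; returns a dict with "img" (384x512x3 uint8, red, green, blue), "z_map" (384x512 float32, m along the optical axis (not along the pixel's ray), 0 where there is no reading), "fx", "fy", "cx", "cy" (pixels), "camera_from_world" (4x4, takes a point from world to camera coordinates). Camera axes: x right, y up, looking along -z (the intrinsics and any distortion apply to the point x, -y, -z); pixel columns grow to the right and rows downward; lengths in m; the calibration is good to about 2 mm. A picture is of the moment at which its call begins.
- hand_in(): hands the job in; it is judged then, once.
Trained networks look in the newest picture that a camera, given by its name, has taken for a name from the list of things; names that differ only in an ending like _2 or _b are one class to them, and where a whole thing is asked for, a point or a joint stands for the part that bears it (a point fixed in the world has none). Each returns a list of dicts, best first, with "p" (0 to 1); they miss things now and then, are a little off and sometimes report something else, mostly with a low value. They report only what shows in the picture. A call takes as long as a camera call.
- find_in(query, camera): "location" ([x, y, z] in m, in the coordinates of the camera as it stood for that picture, good to about 4 mm: the middle of the surface that is visible of it).
The state is a dict: "t": time; "joint_positions": joint angles; "joint_vel": joint speeds; "tau": joint torques, N m; "tool_pos": TCP position; "eef_rot": TCP orientation; "force": force on the tool from outside, world axes, zero at the start; "ft_torque": the same for the moment, N m; "finger_gap": finger opening in m; "grip_force": force on a finger pad.
Only numpy, scipy, OpenCV 4.12 (cv2) and the standard library are available. Lean on these libraries where they do the work, as an engineer would, in place of code of your own. Each camera call takes 0.05 s, during which the arm holds its last target. There are 200 camera calls.

TASK

The steel forming dolly has been left on the bench on one of its bulged sides, where it rocks. Steady it, turn it crown up and stand it on its flat base in the middle of the hammering slab, with its ridge running square across the slab's length. Set it down, do not drop it, and leave the other tools and parts where they lie.

Things in the scene. Friction and masses are not known exactly. Their poses are not given: they have to be found in the camera images.
- dolly_center (a point): Middle of the loose bright steel forming dolly (0.6 to 0.8 kg), a 50 mm long bar with two flat parallel ends and the same outline all along, 48 mm from base to crown. This point: mid-length, 24 mm above the base. z axis: base to crown; y: along the 50 mm length; x: across. Starts on its +x side on the bench, x about down, z about level, away from the robot within some 45 degrees.
- dolly_base (a point): Middle of the dolly's flat base, 35 x 50 mm, the only flat face besides the two ends. Both sides bulge (radius 50 mm), 48 mm apart at most, 25 mm above the base. Lying on a side it rocks about its length (axis y), first about 10 degrees either way twice a second, half as much after 2 s, and again when nudged; its middle is then about 24 mm above the bench. Let go untipped, it rolls back onto a side.
- dolly_crown (a point): Mid-length point of the dolly's ridge, 48 mm straight above the middle of the base when it stands: the top line of the rounded crown (radius about 30 mm), which runs the whole 50 mm length along y. The dolly can be gripped from above by its two ends, 50 mm apart (smooth steel, friction about 0.6).
- slab_top (a point): Centre of the top face of the hammering slab: fixed, dark steel, 300 x 200 mm, 40 mm thick, flat on the bench ahead of the robot, top 40 mm above the bench. y axis: along its long side; x: across; z: up. A cold chisel and a bent iron twig (each 150 mm long, under 15 mm high) lie on it near its short ends, about 125 mm either side of the centre.

How it is judged:
By the outcome, as a careful person would: the job done as asked, in the order asked, and still so for the second after the job is handed in, with the robot touching nothing.
It also fails if it takes over 45 s, if anything falls off the work surface, if the arm or the gripper's body presses on something with over 40 N, if the wrist force passes 120 N, or if a joint passes its speed limit or range.

## Working session

There is one attempt and no reset: what is moved stays moved. The work goes in short steps, Python scripts to look and compute and a tool call to move; the robot and the scene stay as the last step left them, time stands still between calls to the robot, and variables do not carry over. Pictures are saved under pics/ and viewed, at most 10 in all, crops included, and the job is handed in when it is done.

Besides the shell and the picture viewer there is one more tool, called after ">>>" as name(argument=value, ...) on one line, values as JSON. apply_moves: Moves the arm, as the interface text tells. Its arguments: {"type":"object","properties":{"deltas":{"type":"array"},"grip":{"type":"number"},"squeeze":{"type":"number"}},"required":["deltas"]}

```bash
ls; mkdir -p pics; cat > h.py <<'E'
from station import *
import numpy as np, cv2
from scipy.spatial.transform import Rotation as R
def towld(c,p):
    return (np.linalg.inv(c["camera_from_world"])@np.r_[p,1])[:3]
def cloud(c):
    z=c["z_map"];v,u=np.mgrid[:z.shape[0],:z.shape[1]]
    P=np.stack([(u-c["cx"])/c["fx"]*z,-(v-c["cy"])/c["fy"]*z,-z,np.ones_like(z)],-1)
    return (P@np.linalg.inv(c["camera_from_world"]).T)[...,:3]
def save(c,n): cv2.imwrite(f"pics/{n}.png",c["img"][...,::-1])
E
python3 - <<'E'
from h import *
s=sense();print(s["t"],s["tool_pos"],s["eef_rot"],s["finger_gap"],R.from_rotvec(s["eef_rot"]).as_matrix().round(3))
for n in ["top","scene"]:
    c=capture(n);save(c,n+"0");np.savez("pics/"+n+"0.npz",**c)
    for q in ["dolly_center","slab_top","dolly_base","dolly_crown"]:
        for d in find_in(q,n)[:2]: print(n,q,d["p"],towld(c,d["location"]).round(4))
E
```

```text
pics
0.0 [0.25993829 0.59498915 0.2256606 ] [-6.42125187e-01 -3.07481191e+00  2.98821726e-03] 0.09184390759479893 [[-0.916  0.4   -0.001]
 [ 0.4    0.916 -0.002]
 [ 0.    -0.002 -1.   ]]
top dolly_center 0.63 [0.4574 0.2784 0.0486]
top slab_top 0.86 [0.665  0.0241 0.0426]
top slab_top 0.48 [0.4551 0.2797 0.0495]
top dolly_base 0.84 [0.4548 0.2792 0.0483]
top dolly_crown 0.9 [0.4511 0.2797 0.0441]
scene dolly_center 0.6 [0.4736 0.2884 0.0472]
scene slab_top 0.71 [0.6921 0.0475 0.0409]
scene dolly_base 0.88 [0.4656 0.2867 0.0434]
scene dolly_crown 0.82 [0.4663 0.2852 0.0383]
```

```bash
python3 - <<'E'
import cv2,numpy as np
a=cv2.imread("pics/top0.png");b=cv2.imread("pics/scene0.png")
cv2.imwrite("pics/both0.png",cv2.resize(np.hstack([a,b]),(800,300)))
E
```

```text
(no output)
```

View pics/top0.png

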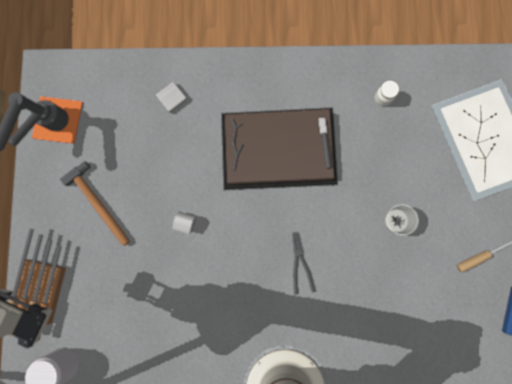

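View pics/scene0.png

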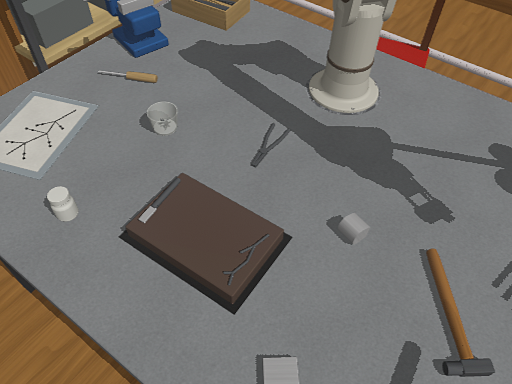

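Top view: the dolly is at (184,222), the slab centre at (279,148), and the twig and chisel are at the slab's short ends. Scene view: the dolly is at (353,228), clear of other things. I'll move above it.

>>> apply_moves(deltas=[{"dp": [-0.06,-0.04,0],"roll": 0},{"dp": [-0.12,-0.08,0],"roll": 0},{"dp": [-0.17,-0.12,0],"roll": 0},{"dp": [-0.22,-0.155,0],"roll": 0},{"dp": [-0.27,-0.19,0],"roll": 0}], grip=1)

```text
t: 1.12
tool_pos: [0.4233, 0.3269, 0.2271]
eef_rot: [0.642, 3.075, 0.001]
force: [0.9, 0.9, -0.8]
finger_gap: 0.0918
grip_force: 0.0
```

```bash
python3 - <<'E'
from h import *
s=sense();print(s["t"],s["tool_pos"],s["eef_rot"],s["force"])
c=capture("wrist");save(c,"w1");np.savez("pics/w1.npz",**c)
P=cloud(c);m=(P[...,2]>.012)&(P[...,2]<.07)&(np.hypot(P[...,0]-.457,P[...,1]-.28)<.06)&(c["z_map"]>0)
q=P[m];print(len(q),q.min(0),q.max(0))
r=cv2.minAreaRect((q[:,:2]*1000).astype(np.float32));print(r)
t=np.load("pics/top0.npz");P=cloud(t);m=(P[...,2]>.012)&(P[...,2]<.07)&(np.hypot(P[...,0]-.457,P[...,1]-.28)<.06)
q=P[m];print(len(q),cv2.minAreaRect((q[:,:2]*1000).astype(np.float32)))
E
```

```text
1.125 [0.42325125 0.3269302  0.22708447] [6.41884072e-01 3.07456397e+00 1.07943197e-03] [ 0.86652909  0.85574709 -0.7581329 ]
1420 [0.42922111 0.25299776 0.01220681] [0.48504253 0.31140425 0.05063768]
((457.9095458984375, 281.34039306640625), (50.29448699951172, 45.72278594970703), 73.0893783569336)
373 ((456.1094970703125, 283.42694091796875), (51.1375732421875, 51.060787200927734), 73.58697509765625)
```

View pics/w1.png

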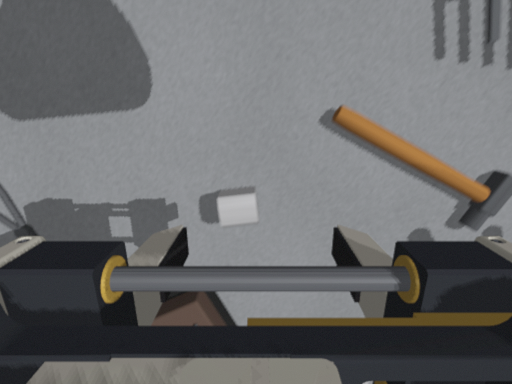

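The wrist view shows the dolly at (237,208), clear between the fingers' lines. I'll fit its top curvature to get its length axis.

```bash
python3 - <<'E'
from h import *
for f in ["w1","top0","scene0"]:
    t=np.load(f"pics/{f}.npz");P=cloud(t);m=(P[...,2]>.034)&(P[...,2]<.07)&(np.hypot(P[...,0]-.457,P[...,1]-.28)<.05)
    q=P[m];c=q[:,:2].mean(0);d=q[:,:2]-c
    A=np.c_[d[:,0]**2,d[:,0]*d[:,1],d[:,1]**2,d,np.ones(len(d))]
    k=np.linalg.lstsq(A,q[:,2],rcond=None)[0]
    H=np.array([[2*k[0],k[1]],[k[1],2*k[2]]]);w,v=np.linalg.eigh(H)
    a=v[:,1]; a=a*np.sign(a[1]); b=np.array([a[1],-a[0]]) # y axis, z axis
    Q=P[(P[...,2]>.006)&(P[...,2]<.07)&(np.hypot(P[...,0]-.457,P[...,1]-.28)<.06)]
    print(f,len(q),c,w,"yax",a,np.degrees(np.arctan2(-a[0],a[1])))
    for ax in (a,b):
        s=(Q[:,:2]-[.457,.28])@ax; print(np.percentile(s,[0.5,2,98,99.5]).round(4))
    s=(Q[:,:2]-[.457,.28])@b
    for lo in np.arange(-.03,.03,.006):
        g=Q[(s>=lo)&(s<lo+.006)]
        if len(g): print(round(lo+.003,3),len(g),np.percentile(g[:,2],[5,50,90]).round(4))
E
```

```text
w1 1235 [0.45437193 0.28284592] [-30.40070302  -1.37927727] yax [0.28510686 0.95849574] -16.565235967513388
[-0.023  -0.0223  0.0266  0.0266]
[-0.0223 -0.0221  0.0197  0.0217]
-0.021 382 [0.0101 0.0337 0.0436]
-0.015 199 [0.0423 0.0451 0.0464]
-0.009 181 [0.0457 0.047  0.0481]
-0.003 184 [0.0396 0.0481 0.0492]
0.003 161 [0.0473 0.0486 0.0494]
0.009 163 [0.0379 0.0483 0.0491]
0.015 129 [0.0453 0.0472 0.048 ]
0.021 60 [0.0206 0.0421 0.0445]
top0 335 [0.45558084 0.28282346] [-40.03543384  -5.55920582] yax [0.26846639 0.96328905] -15.573028284659934
[-0.0515 -0.0402  0.0429  0.0513]
[-0.053  -0.0453  0.0378  0.0526]
-0.027 26 [0.007  0.0404 0.0429]
-0.021 42 [0.0171 0.0436 0.047 ]
-0.015 50 [0.008  0.0468 0.0492]
-0.009 48 [0.0093 0.0496 0.0522]
-0.003 46 [0.012  0.0504 0.0527]
0.003 50 [0.0066 0.051  0.0541]
0.009 48 [0.0095 0.0504 0.053 ]
0.015 45 [0.0201 0.0462 0.0502]
0.021 46 [0.007  0.0391 0.042 ]
0.027 5 [0.0064 0.0068 0.0196]
scene0 430 [0.4618492  0.28355434] [-38.37256933  -5.25294882] yax [0.3157384  0.94884628] -18.405395918378048
[-0.0214 -0.0205  0.0288  0.0293]
[-0.0246 -0.0228  0.025   0.0255]
-0.027 6 [0.0215 0.0379 0.0392]
-0.021 39 [0.0193 0.0411 0.0428]
-0.015 50 [0.0183 0.0434 0.0456]
-0.009 50 [0.014  0.046  0.0485]
-0.003 63 [0.0121 0.0473 0.0489]
0.003 59 [0.0198 0.0475 0.0492]
0.009 68 [0.014  0.0469 0.0496]
0.015 95 [0.0202 0.0439 0.0483]
0.021 150 [0.0124 0.0333 0.0404]
0.027 37 [0.0196 0.0257 0.0303]
```

>>> apply_moves(deltas=[{"dp": [-0.03,-0.008,0.04],"roll": -4},{"dp": [-0.053,-0.016,0.08],"roll": -7},{"dp": [-0.053,-0.016,0.12],"roll": -7},{"dp": [-0.053,-0.016,0.12],"roll": -7}])

```text
t: 1.68
tool_pos: [0.4622, 0.2912, 0.104]
eef_rot: [-0.453, -3.103, 0.006]
force: [0.6, 0.2, -0.5]
finger_gap: 0.0918
grip_force: 0.0
```

```bash
cat > to.py <<'E'
from h import *
import sys
def to(x,y,z,yaw):
    s=sense();M=R.from_rotvec(s["eef_rot"]).as_matrix()
    d=M.T@(np.array([x,y,z])-s["tool_pos"])
    cur=np.degrees(np.arctan2(M[0,1],M[1,1]))  # angle of tool y from +y toward +x
    r=(yaw-cur+90)%180-90
    print(s["t"],"pos",s["tool_pos"].round(4),"dp",d.round(4),"roll",round(r,2),"cur",round(cur,2),"F",s["force"].round(1))
if __name__=="__main__": to(*map(float,sys.argv[1:]))
E
python3 to.py .4728 .2771 .007 16.5
```

```text
1.675 pos [0.4622 0.2912 0.104 ] dp [-0.0147 -0.0101  0.097 ] roll -0.12 cur 16.62 F [ 0.6  0.2 -0.5]
```

>>> apply_moves(deltas=[{"dp": [-0.0145,-0.01,0.02],"roll": 0},{"dp": [-0.0145,-0.01,0.03],"roll": 0},{"dp": [-0.0145,-0.01,0.03],"roll": 0}])

```text
t: 2.05
tool_pos: [0.4754, 0.2788, 0.0764]
eef_rot: [-0.454, -3.108, 0.001]
force: [0.4, 0.2, -0.5]
finger_gap: 0.0917
grip_force: 0.0
```

```bash
python3 - <<'E'
from to import *
c=capture("wrist");save(c,"w2")
P=cloud(c);Q=P[(P[...,2]>.012)&(P[...,2]<.056)&(np.hypot(P[...,0]-.459,P[...,1]-.28)<.045)&(c["z_map"]>0)]
for t in (14,16.5,19):
    a=np.array([np.sin(np.radians(t)),np.cos(np.radians(t))]);b=np.array([a[1],-a[0]])
    for ax in(a,b): print(t,len(Q),np.percentile((Q[:,:2]-[.457,.28])@ax,[.5,2,98,99.5]).round(4))
print(np.percentile(Q[:,2],[50,90,99]))
to(.4728,.2771,.007,16.5)
E
```

```text
14 4259 [-0.0228 -0.0217  0.0261  0.0271]
14 4259 [-0.0269 -0.0261  0.0173  0.0208]
16.5 4259 [-0.0228 -0.022   0.0258  0.0265]
16.5 4259 [-0.0264 -0.026   0.0175  0.0204]
19 4259 [-0.0232 -0.0223  0.0255  0.0264]
19 4259 [-0.0269 -0.0262  0.017   0.0197]
[0.04688966 0.04919288 0.0500252 ]
2.1 pos [0.4755 0.2794 0.0769] dp [ 0.0019 -0.003   0.0699] roll -0.09 cur 16.59 F [-0.5  0.   0.4]
```

View pics/w2.png

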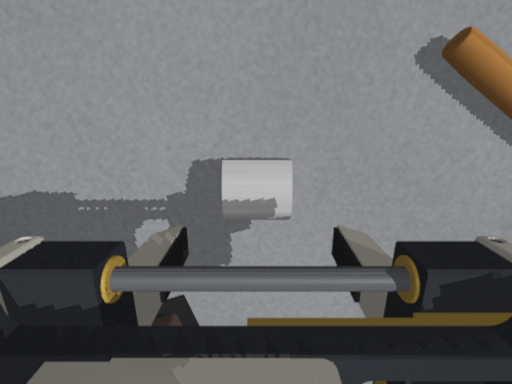

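The picture shows the dolly at (257,188) squared with the fingers, with the base edge along row 158. Descending, then closing.

>>> apply_moves(deltas=[{"dp": [0.005,-0.0025,0.025],"roll": 0},{"dp": [0.005,-0.0025,0.05],"roll": 0},{"dp": [0.005,-0.0025,0.065],"roll": 0},{"dp": [0.005,-0.0025,0.07],"roll": 0},{"dp": [0.005,-0.0025,0.07],"roll": 0}])

```text
t: 2.72
tool_pos: [0.4702, 0.2784, 0.007]
eef_rot: [0.453, 3.109, 0.0]
force: [0.2, -0.6, -0.5]
finger_gap: 0.0918
grip_force: 0.0
```

>>> apply_moves(deltas=[{"dp": [0,0,0],"roll": 0},{"dp": [0,0,0],"roll": 0},{"dp": [0,0,0],"roll": 0},{"dp": [0,0,0],"roll": 0},{"dp": [0,0,0],"roll": 0}])

```text
t: 3.35
tool_pos: [0.47, 0.2781, 0.0068]
eef_rot: [-0.453, -3.109, -0.0]
force: [0.6, 0.5, 0.2]
finger_gap: 0.0917
grip_force: 0.0
```

>>> apply_moves(deltas=[{"dp": [0,0,0],"roll": 0},{"dp": [0,0,0],"roll": 0},{"dp": [0,0,0],"roll": 0},{"dp": [0,0,0],"roll": 0},{"dp": [0,0,0],"roll": 0}], grip=-1, squeeze=20)

```text
t: 3.98
tool_pos: [0.47, 0.2782, 0.0067]
eef_rot: [-0.453, -3.109, -0.0]
force: [-0.4, 1.3, -0.2]
finger_gap: 0.0497
grip_force: 20.0
```

>>> apply_moves(deltas=[{"dp": [0,0,-0.01],"roll": 0},{"dp": [0,0,-0.025],"roll": 0},{"dp": [0,0,-0.04],"roll": 0},{"dp": [0,0,-0.04],"roll": 0}])

```text
t: 4.47
tool_pos: [0.4714, 0.2789, 0.0487]
eef_rot: [0.453, 3.106, 0.004]
force: [0.0, -0.6, -7.9]
finger_gap: 0.05
grip_force: 20.0
```

```bash
cat > ang.py <<'E'
from to import *
def ang(name,cam="scene"):
    # profile of the dolly in the gripper's x-z plane (fwd = -tool x), metres from the grasp point
    s=sense();M=R.from_rotvec(s["eef_rot"]).as_matrix();c=capture(cam);save(c,name)
    g=s["tool_pos"]-.019*M[:,2]
    P=cloud(c);L=(P-g)@M; m=(np.abs(L[...,1])<.023)&(np.abs(L[...,0])<.05)&(np.abs(L[...,2])<.05)&(c["z_map"]>0)
    q=np.c_[-L[m][:,0],-L[m][:,2]]
    print(s["t"],"F",s["force"].round(1),"grip",s["grip_force"],s["finger_gap"],"n",len(q))
    h,xe,ye=np.histogram2d(q[:,1],q[:,0],bins=[np.arange(-.05,.051,.005)]*2)
    print("rows up->down, cols fwd -50..50mm")
    for i in range(len(h)-1,-1,-1): print("%4d"%(xe[i]*1000),"".join("%4d"%v for v in h[i]))
if __name__=="__main__": ang(*sys.argv[1:])
E
python3 ang.py s2
```

```text
4.475 F [ 0.  -0.6 -7.9] grip 19.995716214179993 0.05002449366863007 n 250
rows up->down, cols fwd -50..50mm
  44    0   0   0   0   0   0   0   0   0   0   0   0   0   0   0   0   0   0   0   0
  39    0   0   0   0   0   0   0   0   0   0   0   0   0   0   0   0   0   0   0   0
  34    0   0   0   0   0   0   0   0   0   0   0   0   0   0   0   0   0   0   0   0
  29    0   0   0   0   0   0   0   0   0   0   0   0   0   0   0   0   0   0   0   0
  24    0   0   0   0   0   0   0   0   0   0   0   0   0   0   0   0   0   0   0   0
  19    0   0   0   0   0   0   0  13  25   9   0   2   1   0   0   0   0   0   0   0
  14    0   0   0   0   0   0   0   2   1   0   4  28   0   0   0   0   0   0   0   0
   9    0   0   0   0   0   0   0   0   0   0   1  21  18   0   0   0   0   0   0   0
   4    0   0   0   0   0   0   0   0   0   0   0   3  35   0   0   0   0   0   0   0
   0    0   0   0   0   0   0   0   0   0   0   0   1  32   2   0   0   0   0   0   0
  -5    0   0   0   0   0   0   0   0   0   0   0   0  19   1   0   0   0   0   0   0
 -10    0   0   0   0   0   0   0   0   0   0   0   0  17   0   0   0   0   0   0   0
 -15    0   0   0   0   0   0   0   0   0   0   0   0  13   0   0   0   0   0   0   0
 -20    0   0   0   0   0   0   0   0   0   0   0   1   1   0   0   0   0   0   0   0
 -25    0   0   0   0   0   0   0   0   0   0   0   0   0   0   0   0   0   0   0   0
 -30    0   0   0   0   0   0   0   0   0   0   0   0   0   0   0   0   0   0   0   0
 -35    0   0   0   0   0   0   0   0   0   0   0   0   0   0   0   0   0   0   0   0
 -40    0   0   0   0   0   0   0   0   0   0   0   0   0   0   0   0   0   0   0   0
 -45    0   0   0   0   0   0   0   0   0   0   0   0   0   0   0   0   0   0   0   0
 -50    0   0   0   0   0   0   0   0   0   0   0   0   0   0   0   0   0   0   0   0
```

Held firmly and barely tipped (weight about 7.7 N). I'll ease the grip low over the bench so the heavy base end swings down.

>>> apply_moves(deltas=[{"dp": [0,0,0.01],"roll": 0},{"dp": [0,0,0.018],"roll": 0},{"dp": [0,0,0.018],"roll": 0}], squeeze=12)

```text
t: 4.9
tool_pos: [0.4687, 0.2773, 0.027]
eef_rot: [-0.453, -3.106, 0.003]
force: [-1.4, -0.8, -6.5]
finger_gap: 0.0501
grip_force: 12.0
```

```bash
python3 ang.py s3
```

```text
4.9 F [-1.4 -0.8 -6.5] grip 11.996034979820251 0.05013665330903398 n 645
rows up->down, cols fwd -50..50mm
  44    0   0   0   0   0   0   0   0   0   0   0   0   0   0   0   0   0   0   0   0
  39    0   0   0   0   0   0   0   0   0   0   0   0   0   0   0   0   0   0   0   0
  34    0   0   0   0   0   0   0   0   0   0   0   0   0   0   0   0   0   0   0   0
  29    0   0   0   0   0   0   0   0   0   0   0   0   0   0   0   0   0   0   0   0
  24    0   0   0   0   0   0   0   0   0   1   0   0   0   0   0   0   0   0   0   0
  19    0   0   0   0   0   0   0   7  21  16   0   3   0   0   0   0   0   0   0   0
  14    0   0   0   2   0   0   0   2   0   1   0  22   3   0   0   0   0   0   0   0
   9    0   0   0   1   0   0   0   0   0   0   1  21  18   0   0   0   0   0   0   0
   4    0   0   0   0   0   0   0   0   0   0   0   2  31   0   0   0   0   0   0   0
   0    0   0   0   0   0   0   0   0   0   0   0   0  31   1   0   0   0   0   0   0
  -5    0   0   0   0   0   0   0   0   0   0   0   0  22   0   0   0   0   0   0   0
 -10    0   0   0   0   0   0   0   0   0   0   0   0  12   0   0   0   0   0   0   0
 -15    0   0   0   0   0   0   0   0   0   0   0   0  16   0   0   0   0   0   0   0
 -20    0   0   0   0   0   0   0   0   0   0   0   0   0   0   0   0   0   0   0   0
 -25    0   0   0   0   0   0   0   0   0   0   0   0   0   0   0   0   0   0   0   0
 -30    0   0   0   0   0   0   0   0   0   0   0   0   0   0   0   0   0   0   0   0
 -35    0   0   0   0   0   0   0   0   0   0   0   0   0   0   0   0   0   0   0   0
 -40    0   0   0   0   0   0   0   0   0   0   0   0   0   0   0   0   0   0   0   0
 -45    0   0   0   0   0   0   0   0   2   8   6   8   6   9   9   7   7  11   9  11
 -50    0   0   0   0   0   0   0   0  13  27  32  26  28  30  26  30  26  24  28  28
```

>>> apply_moves(deltas=[{"dp": [0,0,0],"roll": 0},{"dp": [0,0,0],"roll": 0},{"dp": [0,0,0],"roll": 0}], squeeze=9)

```text
t: 5.32
tool_pos: [0.4702, 0.2782, 0.029]
eef_rot: [0.453, 3.108, 0.0]
force: [-0.3, 0.0, -6.5]
finger_gap: 0.05
grip_force: 9.0
```

```bash
python3 ang.py s4 | head -19
```

```text
5.325 F [-0.3  0.  -6.5] grip 8.996501415967941 0.049950513760626924 n 612
rows up->down, cols fwd -50..50mm
  44    0   0   0   0   0   0   0   0   0   0   0   0   0   0   0   0   0   0   0   0
  39    0   0   0   0   0   0   0   0   0   0   0   0   0   0   0   0   0   0   0   0
  34    0   0   0   0   0   0   0   0   0   0   0   0   0   0   0   0   0   0   0   0
  29    0   0   0   0   0   0   0   0   0   0   0   0   0   0   0   0   0   0   0   0
  24    0   0   0   0   0   0   0   0   1   0   0   0   0   0   0   0   0   0   0   0
  19    0   0   0   0   0   0   0   5  25  12   0   0   0   0   0   0   0   0   0   0
  14    0   0   0   2   1   0   0   0   3   1   1  23   3   0   0   0   0   0   0   0
   9    0   0   1   0   0   0   0   0   0   0   0  19  15   0   0   0   0   0   0   0
   4    0   0   0   0   0   0   0   0   0   0   0   3  34   1   0   0   0   0   0   0
   0    0   0   0   0   0   0   0   0   0   0   0   0  25   1   0   0   0   0   0   0
  -5    0   0   0   0   0   0   0   0   0   0   0   0  26   0   0   0   0   0   0   0
 -10    0   0   0   0   0   0   0   0   0   0   0   0  16   0   0   0   0   0   0   0
 -15    0   0   0   0   0   0   0   0   0   0   0   0  11   0   0   0   0   0   0   0
 -20    0   0   0   0   0   0   0   0   0   0   0   2   1   0   0   0   0   0   0   0
 -25    0   0   0   0   0   0   0   0   0   0   0   0   0   0   0   0   0   0   0   0
 -30    0   0   0   0   0   0   0   0   0   0   0   0   0   0   0   0   0   0   0   0
 -35    0   0   0   0   0   0   0   0   0   0   0   0   0   0   0   0   0   0   0   0
```

Friction in the pads still carries it at 9 N. I'll set it back down and regrip about 7 mm nearer the crown, for a longer swing arm and a smaller contact patch.

>>> apply_moves(deltas=[{"dp": [0,0,0.007],"roll": 0},{"dp": [0,0,0.014],"roll": 0},{"dp": [0,0,0.019],"roll": 0},{"dp": [0,0,0.022],"roll": 0},{"dp": [0,0,0.022],"roll": 0}])

```text
t: 6.0
tool_pos: [0.47, 0.2782, 0.0066]
eef_rot: [-0.453, -3.109, -0.0]
force: [0.1, -0.5, -6.7]
finger_gap: 0.0498
grip_force: 9.0
```

>>> apply_moves(deltas=[{"dp": [0,0,0],"roll": 0},{"dp": [0,0,0],"roll": 0},{"dp": [-0.007,0,0],"roll": 0},{"dp": [-0.007,0,0],"roll": 0}], grip=0.3)

```text
t: 6.5
tool_pos: [0.478, 0.2758, 0.0071]
eef_rot: [0.455, 3.107, 0.001]
force: [-0.3, -0.5, 0.6]
finger_gap: 0.0594
grip_force: 0.0
```

>>> apply_moves(deltas=[{"dp": [0,0,0],"roll": 0},{"dp": [0,0,0],"roll": 0},{"dp": [0,0,0],"roll": 0}], grip=-1, squeeze=12)

```text
t: 6.88
tool_pos: [0.4767, 0.2762, 0.0067]
eef_rot: [0.453, 3.109, 0.0]
force: [-0.1, 1.0, 0.7]
finger_gap: 0.0502
grip_force: 12.0
```

>>> apply_moves(deltas=[{"dp": [0,0,-0.007],"roll": 0},{"dp": [0,0,-0.014],"roll": 0},{"dp": [0,0,-0.02],"roll": 0},{"dp": [0,0,-0.02],"roll": 0}])

```text
t: 7.38
tool_pos: [0.4771, 0.2763, 0.0273]
eef_rot: [0.453, 3.108, 0.001]
force: [-0.9, 0.1, -6.7]
finger_gap: 0.0501
grip_force: 12.0
```

```bash
python3 ang.py s5 | head -19
```

```text
7.375 F [-0.9  0.1 -6.7] grip 11.99885442852974 0.050051100201189795 n 632
rows up->down, cols fwd -50..50mm
  44    0   0   0   0   0   0   0   0   0   0   0   0   0   0   0   0   0   0   0   0
  39    0   0   0   0   0   0   0   0   0   0   0   0   0   0   0   0   0   0   0   0
  34    0   0   0   0   0   0   0   0   0   0   0   0   0   0   0   0   0   0   0   0
  29    0   0   0   0   0   0   0   0   0   0   0   0   0   0   0   0   0   0   0   0
  24    0   0   0   0   0   0   0   0   0   0   0   0   0   0   0   0   0   0   0   0
  19    0   0   0   1   2   0   0   3  27   6   0   0   0   0   0   0   0   0   0   0
  14    0   1   6   3   2   0   0   1   7   3   0   0   0   0   0   0   0   0   0   0
   9    0   1   0   0   0   0   0   0   0   0  18   0   0   0   0   0   0   0   0   0
   4    0   0   0   0   0   0   0   0   0   0  14  10   0   0   0   0   0   0   0   0
   0    0   0   0   0   0   0   0   0   0   0   9  15   0   0   0   0   0   0   0   0
  -5    0   0   0   0   0   0   0   0   0   0   4  18   0   0   0   0   0   0   0   0
 -10    0   0   0   0   0   0   0   0   0   0   3  15   0   0   0   0   0   0   0   0
 -15    0   0   0   0   0   0   0   0   0   0   4   0   0   0   0   0   0   0   0   0
 -20    0   0   0   0   0   0   0   0   0   0   1   0   0   0   0   0   0   0   0   0
 -25    0   0   0   0   0   0   0   0   0   0   0   0   0   0   0   0   0   0   0   0
 -30    0   0   0   0   0   0   0   0   0   0   0   0   0   0   0   0   0   0   0   0
 -35    0   0   0   0   0   0   0   0   0   0   0   0   0   0   0   0   0   0   0   0
```

>>> apply_moves(deltas=[{"dp": [0,0,0],"roll": 0},{"dp": [0,0,0],"roll": 0}], squeeze=9)

```text
t: 7.68
tool_pos: [0.4765, 0.2759, 0.0265]
eef_rot: [-0.453, -3.108, 0.001]
force: [0.9, -0.1, -7.7]
finger_gap: 0.0499
grip_force: 9.0
```

```bash
python3 ang.py s6 | sed -n 1,22p
```

```text
7.675 F [ 0.9 -0.1 -7.7] grip 8.99893194437027 0.04987340681927043 n 636
rows up->down, cols fwd -50..50mm
  44    0   0   0   0   0   0   0   0   0   0   0   0   0   0   0   0   0   0   0   0
  39    0   0   0   0   0   0   0   0   0   0   0   0   0   0   0   0   0   0   0   0
  34    0   0   0   0   0   0   0   0   0   0   0   0   0   0   0   0   0   0   0   0
  29    0   0   0   0   0   0   0   0   0   0   0   0   0   0   0   0   0   0   0   0
  24    0   0   0   0   0   0   0   0   0   0   0   0   0   0   0   0   0   0   0   0
  19    0   0   0   1   4   0   0   3  24  11   0   0   1   0   0   0   0   0   0   0
  14    0   2   3   2   2   0   0   1   6   0   0   0   0   0   0   0   0   0   0   0
   9    0   2   0   0   0   0   0   0   0   0  13   1   0   0   0   0   0   0   0   0
   4    0   0   0   0   0   0   0   0   0   0  16   8   0   0   0   0   0   0   0   0
   0    0   0   0   0   0   0   0   0   0   0   7  18   0   0   0   0   0   0   0   0
  -5    0   0   0   0   0   0   0   0   0   0   4  20   0   0   0   0   0   0   0   0
 -10    0   0   0   0   0   0   0   0   0   0   3  13   1   0   0   0   0   0   0   0
 -15    0   0   0   0   0   0   0   0   0   0   6   0   0   0   0   0   0   0   0   0
 -20    0   0   0   0   0   0   0   0   0   0   3   0   0   0   0   0   0   0   0   0
 -25    0   0   0   0   0   0   0   0   0   0   0   0   0   0   0   0   0   0   0   0
 -30    0   0   0   0   0   0   0   0   0   0   0   0   0   0   0   0   0   0   0   0
 -35    0   0   0   0   0   0   0   0   0   0   0   0   0   0   0   0   0   0   0   0
 -40    0   0   0   0   0   0   0   0   0   0   0   0   0   0   0   0   0   0   0   0
 -45    0   0   0   0   0   0   0  11   7  15  11  14  19  14  14  14  16  25  22  15
 -50    0   0   0   0   0   0   4  17  24  19  22  23  16  21  22  23  20  14  16  23
```

>>> apply_moves(deltas=[{"dp": [0,0,-0.02],"roll": 0},{"dp": [0,0,-0.05],"roll": 0},{"dp": [0,0,-0.08],"roll": 0},{"dp": [0,0,-0.1],"roll": 0}], squeeze=20)

```text
t: 8.22
tool_pos: [0.477, 0.2764, 0.128]
eef_rot: [0.453, 3.108, 0.001]
force: [0.5, -0.3, -6.3]
finger_gap: 0.0498
grip_force: 20.0
```

```bash
python3 - <<'E'
from to import *
for f in ["top0","scene0"]:
    t=np.load(f"pics/{f}.npz");P=cloud(t)
    m=((P[...,2]>.03)&(P[...,2]<.065)&(np.abs(P[...,0]-.665)<.15)&(np.abs(P[...,1]-.024)<.2)).astype(np.uint8)
    m=cv2.morphologyEx(m,cv2.MORPH_OPEN,np.ones((5,5)))
    n,l,st,_=cv2.connectedComponentsWithStats(m);k=1+st[1:,4].argmax()
    q=P[l==k];r=cv2.minAreaRect((q[:,:2]*1000).astype(np.float32));print(f,len(q),r,np.median(q[:,2]))
    print(cv2.boxPoints(r).round(0).tolist())
print(sense()["joint_positions"].round(2))
to(.82,.02,.127,0)
E
```

```text
top0 7347 ((672.6121826171875, 18.432296752929688), (201.10243225097656, 300.3318176269531), 2.559117078781128) 0.04277122456454441
[[565.0, 164.0], [579.0, -136.0], [780.0, -127.0], [766.0, 173.0]]
scene0 10118 ((671.9658813476562, 18.778091430664062), (201.16836547851562, 300.4866027832031), 2.36129093170166) 0.03993761120249062
[[565.0, 165.0], [578.0, -135.0], [779.0, -127.0], [766.0, 173.0]]
[-0.31  0.43 -0.33  1.89  0.18  0.85  0.55]
8.225 pos [0.477  0.2764 0.128 ] dp [-0.4019 -0.1478  0.0012] roll -16.58 cur 16.58 F [ 0.5 -0.3 -6.3]
```

The slab is centred at (0.6725, 0.0185), turned 2.45°. Gravity alone won't turn the dolly safely in the pads, so I'll tip it by bringing its base against the slab's far top edge while the pads act as a pivot.

>>> apply_moves(deltas=[{"dp": [-0.025,-0.009,0],"roll": -3},{"dp": [-0.07,-0.024,0],"roll": -8},{"dp": [-0.12,-0.042,0],"roll": -13},{"dp": [-0.17,-0.059,0],"roll": -19},{"dp": [-0.22,-0.076,0],"roll": -19}])

```text
t: 8.85
tool_pos: [0.6667, 0.1391, 0.1261]
eef_rot: [0.067, -3.14, -0.0]
force: [0.1, 1.0, -6.7]
finger_gap: 0.0497
grip_force: 20.0
```

```bash
python3 to.py .827 .025 .127 -2.45
```

```text
8.85 pos [0.6667 0.1391 0.1261] dp [-0.1553 -0.1208 -0.0011] roll 0.01 cur -2.46 F [ 0.1  1.  -6.7]
```

>>> apply_moves(deltas=[{"dp": [-0.045,-0.035,0],"roll": 0},{"dp": [-0.085,-0.066,0],"roll": 0},{"dp": [-0.125,-0.097,0],"roll": 0},{"dp": [-0.156,-0.121,0],"roll": 0},{"dp": [-0.156,-0.121,0],"roll": 0}])

```text
t: 9.48
tool_pos: [0.828, 0.0204, 0.124]
eef_rot: [0.057, -3.14, 0.005]
force: [-1.1, -0.0, -7.1]
finger_gap: 0.0498
grip_force: 20.0
```

>>> apply_moves(deltas=[{"dp": [0,0,0.03],"roll": 0},{"dp": [0,0,0.06],"roll": 0},{"dp": [0,0,0.085],"roll": 0},{"dp": [0,0,0.093],"roll": 0},{"dp": [0,0,0.093],"roll": 0}])

```text
t: 10.1
tool_pos: [0.8264, 0.0263, 0.033]
eef_rot: [0.066, -3.14, -0.0]
force: [0.3, 0.5, -5.5]
finger_gap: 0.0498
grip_force: 20.0
```

```bash
python3 to.py .8244 .025 .033 -2.45; python3 ang.py s7 | sed -n 1,22p; grep -c . ang.py
```

```text
10.1 pos [0.8264 0.0263 0.033 ] dp [ 0.002  -0.0012  0.    ] roll -0.03 cur -2.42 F [ 0.3  0.5 -5.5]
10.1 F [ 0.3  0.5 -5.5] grip 19.998558461666107 0.04978986277347386 n 115
rows up->down, cols fwd -50..50mm
  44    0   0   0   0   0   0   0   0   0   0   0   0   0   0   0   0   0   0   0   0
  39    0   0   0   0   0   0   0   0   0   0   0   0   0   0   0   0   0   0   0   0
  34    0   0   0   0   0   0   0   0   0   0   0   0   0   0   0   0   0   0   0   0
  29    0   0   0   0   0   0   0   0   0   0   0   0   0   0   0   0   0   0   0   0
  24    0   0   0   0   0   0   0   0   0   0   0   0   0   0   0   0   0   0   0   0
  19    0   0   0   1   5   9   8   7   8   4   0   0   0   0   0   0   0   0   0   0
  14    0   0   0   5   4   0   2   3   3   2   0   0   0   0   0   0   0   0   0   0
   9    0   0   0   0   0   0   0   0   0   0   0   0   0   0   0   0   0   0   0   0
   4    0   0   0   0   0   0   0   0   0   0   2   8   0   0   0   0   0   0   0   0
   0    0   0   0   0   0   0   0   0   0   0   1   4   0   0   0   0   0   0   0   0
  -5    0   0   0   0   0   0   0   0   0   0   0   0   0   0   0   0   0   0   0   0
 -10    0   0   0   0   0   0   0   0   0   0   0   0   0   0   0   0   0   0   0   0
 -15    0   0   0   0   0   0   0   0   0   0   0   0   0   0   0   0   0   0   0   0
 -20    0   0   0   0   0   0   0   0   0   0   0   0   0   0   0   0   0   0   0   0
 -25    0   0   0   0   0   0   0   0   0   0   0   0   0   0   0   0   0   0   0   0
 -30    0   0   0   0   0   0   0   0   0   0   0   0   0   0   0   0   0   0   0   0
 -35    0   0   0   0   0   0   0   0   0   0   0   0   0   0   0   0   0   0   0   0
 -40    0   0   0   0   0   0   0   0   0   0   0   0   0   0   0   0   0   0   0   0
 -45    0   0   0   0   0   0   0   0   0   0   0   0   0   0   0   0   0   0   0   0
 -50    0   0   0   0   0   0   0   0   0   0   0   0   5   5  10   7   4   3   3   2
12
```

View pics/s7.png

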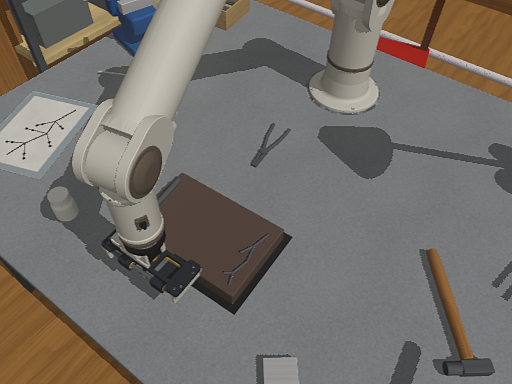

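Gripper sits behind the far edge at (160,270), clear of the chisel and twig. Now I begin the tipping arc.

>>> apply_moves(deltas=[{"dp": [0.006,0,0],"roll": 0},{"dp": [0.011,0,0],"roll": 0},{"dp": [0.0155,0,-0.0105],"roll": 0},{"dp": [0.023,0,-0.02],"roll": 0},{"dp": [0.023,0,-0.02],"roll": 0}], squeeze=12)

```text
t: 10.78
tool_pos: [0.8045, 0.0251, 0.0562]
eef_rot: [-0.066, 3.138, 0.0]
force: [1.1, 0.0, -6.2]
finger_gap: 0.0502
grip_force: 12.0
```

```bash
python3 to.py .8244 .025 .033 -2.45; python3 ang.py s8 | sed -n 7,18p; python3 ang.py w8 wrist | sed -n 7,18p
```

```text
10.775 pos [0.8045 0.0251 0.0562] dp [-0.0198 -0.001   0.0233] roll -0.05 cur -2.4 F [ 1.1  0.  -6.2]
  24    0   0   0   0   0   0   0   0   0   0   0   0   0   0   0   0   0   0   0   0
  19    0   0   0   0   1   4   6   8   8   0   0   0   0   0   0   0   0   0   0   0
  14    0   0   0   6   7   6   4   3   1   0   0   0   0   0   0   0   0   0   0   0
   9    0   0   4   3   0   0   0   0   0   0   5   0   0   0   0   0   0   0   0   0
   4    0   0   0   0   0   0   0   0   0   0   9   3   0   0   0   0   0   0   0   0
   0    0   0   0   0   0   0   0   0   0   0   0   0   0   0   0   0   0   0   0   0
  -5    0   0   0   0   0   0   0   0   0   0   0   0   0   0   0   0   0   0   0   0
 -10    0   0   0   0   0   0   0   0   0   0   0   0   0   0   0   0   0   0   0   0
 -15    0   0   0   0   0   0   0   0   0   0   0   0   0   0   0   0   0   0   0   0
 -20    0   0   0   0   0   0   0   0   0   0   0   0   0   0   0   0   0   0   0   0
 -25    0   0   0   0   0   0   0   0   0   0   0   0   0   0   0   0   0   0   0   0
 -30    0   0   0   0   0   0   0   0   0   0   0   
[... 365 characters left out ...]
   0   0   0
   4    0 170   0   0   0   0   0   0   0   0   0   0   0   0   0   0   0   0   0   0
   0    0 127   0   0   0   0   0   0   0   0   0   0   0   0   0   0   0   0   0   0
  -5    0 159   0   0   0   0   0   0   0   0   0   0   0   0   0   0   0   0   0   0
 -10    0 112   0   0   0   0   0   0   0   0   0   0   0   0   0   0   0   0   0   0
 -15    0 129   0   0   0   0   0   0   0   0   0   0   0   0   0   0   0   0   0   0
 -20    0  83   0   0   0   0   0   0   0   0   0   0   0   0   0   0   0   0   0   0
 -25    0  75   0   0   0   0   0   0   0   0   0   0   0   0   0   0   0   0   0   0
 -30    0   0   0   0   0   0   0   0   0   0   0   0   0   0   0   0   0   0   0   0
```

The wrist profile shows it has only turned about 10°, because I rose before the edge had caught the base. Backing out, dropping lower and pressing in.

>>> apply_moves(deltas=[{"dp": [-0.016,0,0],"roll": 0},{"dp": [-0.016,0,0.019],"roll": 0},{"dp": [-0.01,0,0.019],"roll": 0},{"dp": [-0.004,0,0.018],"roll": 0},{"dp": [0.001,0,0.0095],"roll": 0}])

```text
t: 11.5
tool_pos: [0.8031, 0.0251, 0.0445]
eef_rot: [-0.066, 3.139, 0.0]
force: [4.0, -0.4, -6.4]
finger_gap: 0.0499
grip_force: 12.0
```

```bash
python3 to.py .8244 .025 .033 -2.45;  python3 ang.py w9 wrist | sed -n 7,20p
```

```text
11.5 pos [0.8031 0.0251 0.0445] dp [-0.0212 -0.001   0.0116] roll -0.04 cur -2.41 F [ 4.  -0.4 -6.4]
  24    0   0   0   0   0   0   0   0   0   0   0   0   0   0   0   0   0   0   0   0
  19    0   0   0   0   0   0   0   0   0   0   0   0   0   0   0   0   0   0   0   0
  14    0   0   0   0   0   0  59 593 368   0   0   0   0   0   0   0   0   0   0   0
   9    0   0   0   0 164 951 892 321 260 441   9   0   0   0   0   0   0   0   0   0
   4    0   0   0 547 869  49   0   0   0   0   1   0   0   0   0   0   0   0   0   0
   0    0   0 572 489   0   0   0   0   0   0   0   0   0   0   0   0   0   0   0   0
  -5    0 336 468   0   0   0   0   0   0   0   0   0   0   0   0   0   0   0   0   0
 -10    0  66   0   0   0   0   0   0   0   0   0   0   0   0   0   0   0   0   0   0
 -15    0   0   0   0   0   0   0   0   0   0   0   0   0   0   0   0   0   0   0   0
 -20    0   0   0   0   0   0   0   0   0   0   0   0   0   0   0   0   0   0   0   0
 -25  643 610 329   0   0   0   0   0   0   0   0   0   0   0   0   0   0   0   0   0
 -30    0   0   0   0   0   0   0   0   0   0   0   0   0   0   0   0   0   0   0   0
 -35    0   0   0   0   0   0   0   0   0   0   0   0   0   0   0   0   0   0   0   0
 -40    0   0   0   0   0   0   0   0   0   0   0   0   0   0   0   0   0   0   0   0
```

Turning well now (about 30°). Continuing the arc.

>>> apply_moves(deltas=[{"dp": [0.003,0,-0.006],"roll": 0},{"dp": [0.007,0,-0.009],"roll": 0},{"dp": [0.011,0,-0.0115],"roll": 0},{"dp": [0.016,0,-0.0135],"roll": 0},{"dp": [0.02,0,-0.0153],"roll": 0}])

```text
t: 12.18
tool_pos: [0.784, 0.0242, 0.061]
eef_rot: [-0.066, 3.138, 0.0]
force: [5.2, 0.5, -2.5]
finger_gap: 0.0501
grip_force: 12.0
```

```bash
python3 to.py .8244 .025 .033 -2.45;  python3 ang.py w10 wrist | sed -n 7,22p
```

```text
12.175 pos [0.784  0.0242 0.061 ] dp [-0.0403 -0.0009  0.0281] roll -0.05 cur -2.4 F [ 5.2  0.5 -2.5]
  24    0   0   0   0   0   0   0   0   0   0   0   0   0   0   0   0   0   0   0   0
  19    0   0   0   0   0   0   0   0   0   0   0   0   0   0   0   0   0   0   0   0
  14    0   0   0   0   0   0   0   0   0   0   0   0   0   0   0   0   0   0   0   0
   9    0   0   0   0   0   0   5 255 327  42   0   0   0   0   0   0   0   0   0   0
   4    0   0   0   0   0  21 862 599 369 566 226   0   0   0   0   0   0   0   0   0
   0    0   0   0   0   6 822 173   0   0   0   0   0   0   0   0   0   0   0   0   0
  -5    0   0   0   0 528 237   0   0   0   0   0   0   0   0   0   0   0   0   0   0
 -10    0   0   0  66 548   0   0   0   0   0   0   0   0   0   0   0   0   0   0   0
 -15    0   0   0 454  16   0   0   0   0   0   0   0   0   0   0   0   0   0   0   0
 -20    0   0   0 360   0   0   0   0   0   0   0   0   0   0   0   0   0   0   0   0
 -25    0   0   0 144   0   0   0   0   0   0   0   0   0   0   0   0   0   0   0   0
 -30    0   0   0   0   0   0   0   0   0   0   0   0   0   0   0   0   0   0   0   0
 -35    0   0   0   0   0   0   0   0   0   0   0   0   0   0   0   0   0   0   0   0
 -40  471 492 472 430  57   0   0   0   0   0   0   0   0   0   0   0   0   0   0   0
 -45   39  32  40  50  10   0   0   0   0   0   0   0   0   0   0   0   0   0   0   0
 -50    0   0   0   0   0   0   0   0   0   0   0   0   0   0   0   0   0   0   0   0
```

>>> apply_moves(deltas=[{"dp": [0.006,0,0],"roll": 0},{"dp": [0.0115,0,0.0005],"roll": 0},{"dp": [0.017,0,0.001],"roll": 0},{"dp": [0.023,0,0.002],"roll": 0},{"dp": [0.028,0,0.0025],"roll": 0}])

```text
t: 12.85
tool_pos: [0.7554, 0.0231, 0.0585]
eef_rot: [-0.066, 3.139, -0.0]
force: [2.7, 0.5, 1.8]
finger_gap: 0.0498
grip_force: 12.0
```

```bash
python3 to.py .8244 .025 .033 -2.45;  python3 ang.py w11 wrist | sed -n 7,22p;python3 ang.py s11 scene | sed -n 7,22p
```

```text
12.85 pos [0.7554 0.0231 0.0585] dp [-0.0689 -0.001   0.0256] roll -0.05 cur -2.4 F [2.7 0.5 1.8]
  24    0   0   0   0   0   0   0   0   0   0   0   0   0   0   0   0   0   0   0   0
  19    0   0   0   0   0   0   0   0   0   0   0   0   0   0   0   0   0   0   0   0
  14    0   0   0   0   0   0   0   0   0   0   0   0   0   0   0   0   0   0   0   0
   9    0   0   0   0   0   0   0   0  17 352  39   0   0   5   0   0   0   0   0   0
   4    0   0   0   0   0   0   0 406 893 483  22   0   0 228 294   0   0   0   0   0
   0    0   0   0   0   0   0 242 610   2   0   0   0   0   0  20  94   0   0   0   0
  -5    0   0   0   0   0   0 448   1   0   0   0   0   0   0   0   0   0   0   0   0
 -10    0   0   0   0   0   0 341   0   0   0   0   0   0   0   0   0   0   0   0   0
 -15    0   0   0   0   0   0 241   0   0   0   0   0   0   0   0   0   0   0   0   0
 -20    0   0   0   0   0   0 167   0   0   0   0   0   0   0   0   0   0   0   0   0
 -25    0   0   0   0   0   0 131   0   0   0   0   0   0   0   0   0   0   0   0   0
 -30    0   0   0   0   0   0   4   0   0   0   0   0   
[... 1049 characters left out ...]
   0   0   0
 -15    0   0   0   0   0   0   0   0   0   0   0   0   0   0   0   0  10   0   0   0
 -20    0   0   0   0   0   0   0   0   0   0   0   0   0   0   0   0  11   0   0   0
 -25    0   0   0   0   0   0   0   0   0   0   0   0   0   0   0   0  11   0   0   0
 -30    0   0   0   0   0   0   0   0   0   0   0   0   0   0   0   2   0   0   0   0
 -35    0   0   0   0   0   0   0   0   0   0   0   0   0   0   0   0   0   0   0   0
 -40    0   0   0   0   0   0   0   0   0   0   0   0   0   0   0   0   0   0   0   0
 -45    0   0   0   0   0   0   0   0   0   0   0   0   0   0   0   0   0   0   0   0
 -50    0   0   0   0   0   0   0   0   0   0   0   0   0   0   0   0   0   0   0   0
```

Now essentially upright: crown 9 mm above the grasp point, base at slab level. I'll firm up the grip and lift slightly, then carry it to the middle with the 90° turn.

>>> apply_moves(deltas=[{"dp": [0,0,0],"roll": 0},{"dp": [0,0,-0.005],"roll": 0},{"dp": [0,0,-0.015],"roll": 0},{"dp": [0.01,0,-0.025],"roll": 0},{"dp": [0.02,0,-0.025],"roll": 0}], squeeze=30)

```text
t: 13.58
tool_pos: [0.7345, 0.0224, 0.083]
eef_rot: [-0.066, 3.14, 0.0]
force: [-0.3, -0.1, -6.1]
finger_gap: 0.0495
grip_force: 30.0
```

```bash
python3 to.py .6723 .0235 .085 87.55;python3 -c "
from h import *
print(sense()['joint_positions'].round(2))"; python3 ang.py w12 wrist | sed -n 1,22p
```

```text
13.575 pos [0.7345 0.0224 0.083 ] dp [ 0.0621  0.0037 -0.0021] roll 89.96 cur -2.41 F [-0.3 -0.1 -6.1]
[ 0.13  0.78 -0.31  1.41  0.26  0.99  1.37]
13.575 F [-0.3 -0.1 -6.1] grip 29.99841570854187 0.0495142310000894 n 5034
rows up->down, cols fwd -50..50mm
  44    0   0   0   0   0   0   0   0   0   0   0   0   0   0   0   0   0   0   0   0
  39    0   0   0   0   0   0   0   0   0   0   0   0   0   0   0   0   0   0   0   0
  34    0   0   0   0   0   0   0   0   0   0   0   0   0   0   0   0   0   0   0   0
  29    0   0   0   0   0   0   0   0   0   0   0   0   0   0   0   0   0   0   0   0
  24    0   0   0   0   0   0   0   0   0   0   0   0   0   0   0   0   0   0   0   0
  19    0   0   0   0   0   0   0   0   0   0   0   0   0   0   0   0   0   0   0   0
  14    0   0   0   0   0   0   0   0   0   0   0   0   0   0   0   0   0   0   0   0
   9    0   0   0   0   0   0   0   0  12 441  22   0   0  38   0   0   0   0   0   0
   4    0   0   0   0   0   0   0 353 912 409  12   0   0 247 307  36   0   0   0   0
   0    0   0   0   0   0   0 244 649   3   0   0   0   0   0   0  98 
[... 175 characters left out ...]
   0   0   0
 -15    0   0   0   0   0   0 240   0   0   0   0   0   0   0   0   0   0   0   0   0
 -20    0   0   0   0   0   0 155   0   0   0   0   0   0   0   0   0   0   0   0   0
 -25    0   0   0   0   0   0 111   0   0   0   0   0   0   0   0   0   0   0   0   0
 -30    0   0   0   0   0   0   1   0   0   0   0   0   0   0   0   0   0   0   0   0
 -35    0   0   0   0   0   0   0   0   0   0   0   0   0   0   0   0   0   0   0   0
 -40    0   0   0   0   0   0   0   0   0   0   0   0   0   0   0   0   0   0   0   0
 -45    0   0   0   0   0   0   0   0   0   0   0   0   0   0   0   0   0   0   0   0
 -50    0   0   0   0   0   0   0   0   0   0   0   0   0   0   0   0   0   0   0   0
```

>>> apply_moves(deltas=[{"dp": [0.015,0.001,0],"roll": 8},{"dp": [0.035,0.002,0],"roll": 17},{"dp": [0.052,0.003,0],"roll": 26},{"dp": [0.062,0.0035,0],"roll": 35},{"dp": [0.062,0.0035,0],"roll": 44}])

```text
t: 14.25
tool_pos: [0.6709, 0.0232, 0.0817]
eef_rot: [-1.122, -2.932, 0.001]
force: [-0.8, -0.9, -7.6]
finger_gap: 0.0496
grip_force: 30.0
```

>>> apply_moves(deltas=[{"dp": [0,0,0],"roll": 10},{"dp": [0,0,0],"roll": 20},{"dp": [0,0,0],"roll": 30},{"dp": [0,0,0],"roll": 39},{"dp": [0,0,0],"roll": 46}])

```text
t: 14.88
tool_pos: [0.672, 0.0236, 0.0818]
eef_rot: [-2.178, -2.263, 0.0]
force: [0.5, 0.2, -7.3]
finger_gap: 0.0501
grip_force: 30.0
```

>>> apply_moves(deltas=[{"dp": [0,0,0.005],"roll": 0},{"dp": [0,0,0.011],"roll": 0},{"dp": [0,0,0.016],"roll": 0},{"dp": [0,0,0.019],"roll": 0},{"dp": [0,0,0.019],"roll": 0}])

```text
t: 15.5
tool_pos: [0.6725, 0.023, 0.0625]
eef_rot: [-2.174, -2.267, 0.001]
force: [0.1, 0.2, -6.7]
finger_gap: 0.0497
grip_force: 30.0
```

```bash
python3 to.py .6723 .0235 .0585 87.55;python3 ang.py w13 wrist | sed -n 1,22p
```

```text
15.5 pos [0.6725 0.023  0.0625] dp [ 0.0005 -0.0001  0.004 ] roll -0.03 cur 87.58 F [ 0.1  0.2 -6.7]
15.5 F [ 0.1  0.2 -6.7] grip 29.99833881855011 0.04974101650101724 n 8894
rows up->down, cols fwd -50..50mm
  44    0   0   0   0   0   0   0   0   0   0   0   0   0   0   0   0   0   0   0   0
  39    0   0   0   0   0   0   0   0   0   0   0   0   0   0   0   0   0   0   0   0
  34    0   0   0   0   0   0   0   0   0   0   0   0   0   0   0   0   0   0   0   0
  29    0   0   0   0   0   0   0   0   0   0   0   0   0   0   0   0   0   0   0   0
  24    0   0   0   0   0   0   0   0   0   0   0   0   0   0   0   0   0   0   0   0
  19    0   0   0   0   0   0   0   0   0   0   0   0   0   0   0   0   0   0   0   0
  14    0   0   0   0   0   0   0   0   0   0   0   0   0   0   0   0   0   0   0   0
   9    0   0   0   0   0   0   0   0  16 496  10   0   0  75   0   0   0   0   0   0
   4    0   0   0   0   0   0   0 425 898 319   4   0   0 243 322   9   0   0   0   0
   0    0   0   0   0   0   0 279 595   1   0   0   0   0   0   0  78   0   0   0   0
  -5    0   0   0   0   0   0 436   1   0   0   0   0   0   0   0   0   0   0   0   0
 -10    0   0   0   0   0   0 311   0   0   0   0   0   0   0   0   0   0   0   0   0
 -15    0   0   0   0   0   0 234   0   0   0   0   0   0   0   0   0   0   0   0   0
 -20    0   0   0   0   0   0 144   0   0   0   0   0   0   0   0   0   0   0   0   0
 -25    0   0   0   0   0   0 123   0   0   0   0   0   0   0   0   0   0   0   0   0
 -30    0   0   0   0   0   0  11   0   0   0   0   0   0   0   0   0   0   0   0   0
 -35    0   0   0   0   0   0   0   0   0   0   0   0   0   0   0   0   0   0   0   0
 -40   76  74  69  62  63  66  49  62   0   0   0   0   0   0   0   0   0   0   0   0
 -45  430 436 434 420 409 387 395 378  54   0   0   0   0   0   0   0   0   0   0   0
 -50    0   0   0   0   0   0   0   0   0   0   0   0   0   0   0   0   0   0   0   0
```

>>> apply_moves(deltas=[{"dp": [0,0,0.002],"roll": 0},{"dp": [0,0,0.0035],"roll": 0},{"dp": [0,0,0.0045],"roll": 0},{"dp": [0,0,0.0045],"roll": 0}])

```text
t: 16.05
tool_pos: [0.6727, 0.0231, 0.0584]
eef_rot: [-2.174, -2.268, 0.0]
force: [0.4, 0.2, -6.4]
finger_gap: 0.0495
grip_force: 30.0
```

>>> apply_moves(deltas=[{"dp": [0,0,0.0008],"roll": 0},{"dp": [0,0,0.0015],"roll": 0},{"dp": [0,0,0.0015],"roll": 0}])

```text
t: 16.42
tool_pos: [0.6729, 0.0232, 0.058]
eef_rot: [2.174, 2.268, 0.001]
force: [-4.2, -0.1, 3.7]
finger_gap: 0.0496
grip_force: 30.0
```

Contact made. I'll ease the grip so the base seats flat, then open and measure.

>>> apply_moves(deltas=[{"dp": [0,0,0],"roll": 0},{"dp": [0,0,0],"roll": 0}], squeeze=4)

```text
t: 16.68
tool_pos: [0.6729, 0.0232, 0.058]
eef_rot: [2.174, 2.267, 0.001]
force: [-5.1, -0.2, 5.9]
finger_gap: 0.0498
grip_force: 4.0
```

>>> apply_moves(deltas=[{"dp": [0,0,0],"roll": 0},{"dp": [0,0,0],"roll": 0},{"dp": [0,0,0],"roll": 0},{"dp": [0,0,0],"roll": 0}], grip=0.5)

```text
t: 17.18
tool_pos: [0.6729, 0.0231, 0.0569]
eef_rot: [2.174, 2.267, 0.0]
force: [0.2, 0.1, 1.0]
finger_gap: 0.0688
grip_force: 0.0
```

>>> apply_moves(deltas=[{"dp": [0,0,-0.03],"roll": 0},{"dp": [0,0,-0.07],"roll": 0},{"dp": [0,0,-0.1],"roll": 0},{"dp": [0,0,-0.12],"roll": 0},{"dp": [0,0,-0.12],"roll": 0}], grip=1)

```text
t: 17.8
tool_pos: [0.6739, 0.0232, 0.1786]
eef_rot: [2.173, 2.266, 0.004]
force: [0.8, 0.7, -0.1]
finger_gap: 0.0915
grip_force: 0.0
```

```bash
python3 - <<'E'
from to import *
C=np.array([.6725,.0185]);sx=np.array([.99909,.0428]);sy=np.array([-.0428,.99909])
for cam in ("wrist","scene"):
    c=capture(cam);save(c,"f_"+cam);P=cloud(c)
    Q=P[(P[...,2]>.047)&(P[...,2]<.1)&(np.hypot(P[...,0]-C[0],P[...,1]-C[1])<.06)&(c["z_map"]>0)]
    T=Q[Q[:,2]>np.percentile(Q[:,2],99)-.008]  # crown cap
    for n,A in(("all",Q),("cap",T)):
        print(cam,n,len(A),"sx",np.percentile((A[:,:2]-C)@sx,[1,99]).round(4),"sy",np.percentile((A[:,:2]-C)@sy,[1,99]).round(4),"z",np.percentile(A[:,2],[50,99]).round(4))
    d=T[:,:2]-T[:,:2].mean(0);K=np.c_[d[:,0]**2,d[:,0]*d[:,1],d[:,1]**2,d,np.ones(len(d))]
    k=np.linalg.lstsq(K,T[:,2],rcond=None)[0];w,v=np.linalg.eigh([[2*k[0],k[1]],[k[1],2*k[2]]])
    a=v[:,1]*np.sign(v[0,1]);n=np.array([-a[1],a[0]])
    print("ridge deg from slab x",np.degrees(np.arctan2(a@sy,a@sx)).round(2),"apex offset sy",((T[:,:2].mean(0)-C)@sy - (k[3:5]@n)/w[0]).round(4),"curv",w)
print(sense()["t"])
E
```

```text
wrist all 2528 sx [-0.0243  0.0252] sy [-0.024   0.0221] z [0.086  0.0896]
wrist cap 1942 sx [-0.0243  0.0252] sy [-0.0205  0.0176] z [0.0871 0.0897]
ridge deg from slab x -0.01 apex offset sy -0.0019 curv [-3.56258705e+01 -3.20481052e-02]
scene all 641 sx [-0.0232  0.0276] sy [-0.0229  0.0231] z [0.0818 0.0899]
scene cap 319 sx [-0.0233  0.0271] sy [-0.0191  0.0182] z [0.0863 0.0904]
ridge deg from slab x 0.95 apex offset sy -0.001 curv [-29.13959949  -1.94674676]
17.9
```

View pics/f_wrist.png

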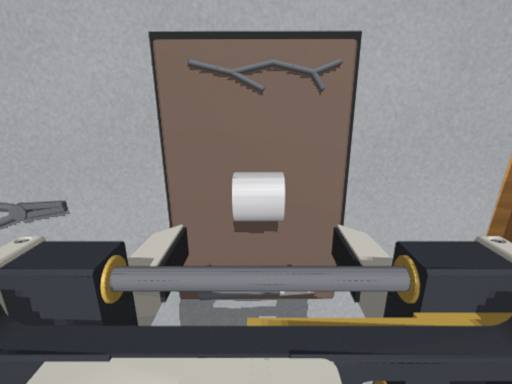

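View pics/f_scene.png

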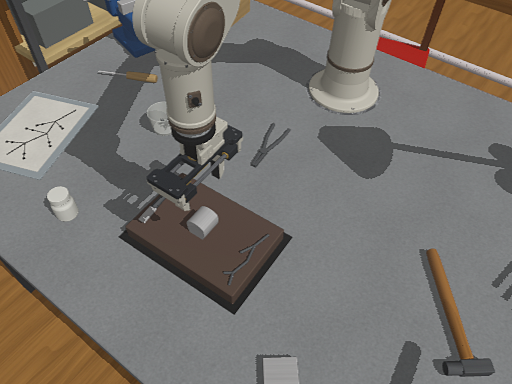

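The wrist view shows the dolly at (258,197), centred and square, with the twig and chisel undisturbed. The scene view at (203,222) agrees. One check of the crown profile before handing in.

```bash
python3 - <<'E'
from to import *
C=np.array([.6725,.0185]);sy=np.array([-.0428,.99909])
c=capture("wrist");P=cloud(c)
Q=P[(P[...,2]>.043)&(P[...,2]<.1)&(np.hypot(P[...,0]-C[0],P[...,1]-C[1])<.035)&(c["z_map"]>0)]
s=(Q[:,:2]-C)@sy
for lo in np.arange(-.026,.026,.004):
    g=Q[(s>=lo)&(s<lo+.004)]
    if len(g): print(round(lo+.002,3),len(g),np.percentile(g[:,2],[2,50,98]).round(4))
E
```

```text
-0.024 71 [0.078  0.0794 0.081 ]
-0.02 129 [0.0811 0.0828 0.0848]
-0.016 156 [0.0835 0.0853 0.0868]
-0.012 166 [0.0854 0.0868 0.0882]
-0.008 193 [0.087  0.0882 0.0895]
-0.004 207 [0.0874 0.0886 0.09  ]
0.0 215 [0.0873 0.0887 0.0901]
0.004 213 [0.0868 0.0881 0.0895]
0.008 252 [0.0853 0.087  0.0885]
0.012 240 [0.0831 0.0852 0.0874]
0.016 263 [0.08   0.0828 0.0848]
0.02 438 [0.0546 0.0762 0.0815]
0.024 51 [0.0643 0.0659 0.0703]
```

```bash
python3 -c "
from station import *
print(hand_in())"
```

```text
the job is handed in; nothing more can be done
None
```

The dolly stands crown up on its base within about 2 mm of the slab's middle, its ridge within about 1° of square across the length, set down and released without a drop, and the job is handed in (17.9 s at the final check).

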